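Load the vial rack into the autosampler

ROBOT

A 6-joint arm with a two-finger parallel gripper is mounted at the origin on the work surface. World frame = base frame: x ahead of the robot, y to its left, z up, the work surface at z = 0. Lengths are in m, angles in degrees, forces in N, time in s.
With the tool pointing down it reaches from about 0.375 to 0.9 m from the base axis. Payload 3.1 kg.
Tool frame: the origin (TCP) lies at the very end of the fingers, on their centre line; the grasp point (between the pads) lies 19 mm behind it; z points along the fingers, y is the line along which they close (so a half turn about z gives the same grasp; the last joint's range is limited). The gripper opens to 87 mm and grips with 3 to 60 N. Pads are 19 mm wide; open, the fingers measure 117 mm over their backs; the gripper's body (75 mm by 190 mm) begins 51 mm behind the grasp point.
Start: joints at [-79.383, 30.224, 82.088, -0, 67.689, -10.227], TCP at [0.222, -0.584, 0.197] pointing down, gripper open.
Joint ranges: [-176.69, 176.69], [-43.24, 126.21], [12.49, 139.97], [-82, 262], [0, 151.66], [-163.58, 163.58]. Speed limits (degrees/s): [159.86, 159.86, 180, 180, 180, 180].

INTERFACE

Orientations are given as a 3x3 rotation matrix whose columns are the frame's x, y, z axes.
In Python, from rig import bot, imaging gives the robot as it stands.
- The arm moves only by the tool drive_tool, never from a script. Its argument "deltas" is text: rows parted by semicolons, each of 5 numbers parted by spaces: the finger opening in mm, from 0 to 87, then the shift along the world's x, y, z in mm, then the turn about the world's z in rad. In form: jaw dx dy dz twist; .... A call has 1 to 12 rows; each row is the pose to reach, as a shift and turn from the pose commanded when the call began; what a row does not reach only later rows make up. A row lasts 1/10 s, in which the tool goes at most 50 mm and 8.59 degrees, less where a joint would pass 70% of its speed; a pose out of reach is approached as far as the arm can. A call with a gripper value outside its range is refused whole. The fingers move at their own pace and stop on an object; the grip force is fixed at half the most. Time passes only in rows, so rows that repeat a pose let the fingers close. It gives the time, the measured TCP pose, the force, the opening and the grip force at its end, in the units of the state.
- bot.read_state(): the state, without advancing time (a new reading comes with each control period).
- imaging.capture(name): name is "scene" or "top"; returns the picture (480x640x3 uint8, red, green, blue); there is no depth.
- imaging.camera_model(name): a dict with "fx", "fy", "cx", "cy" (pixels), "T" (4x4, takes a point from camera to world coordinates). Camera axes: x right, y down, z forward; pixel columns grow to the right and rows downward; lengths in m; the calibration is good to about 2 mm. A picture is of the moment at which its call begins. camera_model takes no time and is no camera call.
- bot.hand_in(): hands the job in; it is judged then, once.
The state is a dict: "time_s": time; "joint_positions": joint angles; "qvel": joint speeds; "tau": joint torques, N m; "position": TCP position; "tcp_rot": TCP orientation; "force": force on the tool from outside, world axes, zero at the start; "moment": the same for the moment, N m; "opening": opening from 0.0 (shut) to 1.0 (fully open); "grasp_force": force on a finger pad.
Only numpy, scipy, OpenCV 4.12 (cv2) and the standard library are available. Lean on these libraries where they do the work, as an engineer would, in place of code of your own. Each camera call takes 0.05 s, during which the arm holds its last target. There are 200 camera calls.

TASK

Slide the rack of short vials under the clear hood of the sampler and fully home against the back of its bay, with its handle left sticking out, and let go. Keep the rack level, and leave the rack of tall tubes where it stands: it does not fit under the hood.

Things in the scene. Friction and masses are not known exactly. Their poses are not given: they have to be found in the camera images.
- vial_rack: Grey rack of short amber vials, white caps, loose, 350 g; slides on the bench. 76 mm wide (x), 120 long (y), 50 high with caps. Origin: centre of that part's underside; z up, y points away from the handle. Handle at the -y end: upright grey fin 12 mm thick (x), 30 long (y), centred at y=-105 mm, top at 80 mm, on a foot 24 mm wide, 10 high, out to y=-120. Grip the fin across x from above.
- tube_rack: Grey rack of tall clear tubes with white caps, loose; same plan, same handle, origin and axes as the vial rack, but 95 mm high with caps. To be left alone.
- sampler: White sampler, fixed. Straight bay on the bench under a clear roof: 96 mm wide (x), 120 deep (y), 68 clear height; hood top 78. Walls 10 mm, lips flare to x=+-65, y=-21, 40 high. A rigid housing 210 wide, 230 high closes its far end. Origin: on the bench, mid-mouth; y into the bay, z up. Rack home: its origin at x=0, y=+60 mm, its y along the bay's y, handle outside the mouth.

How it is judged:
By the outcome, as a careful person would: the job done as asked, in the order asked, and still so for the second after the job is handed in, with the robot touching nothing.
It also fails if it takes over 42 s, if anything falls off the work surface, if the arm or the gripper's body presses on something with over 40 N, if the wrist force passes 120 N, or if a joint passes its speed limit or range.

## Working session

There is one attempt and no reset: what is moved stays moved. The work goes in short steps, Python scripts to look and compute and a tool call to move; the robot and the scene stay as the last step left them, time stands still between calls to the robot, and variables do not carry over. Pictures are saved under pics/ and viewed, at most 10 in all, crops included, and the job is handed in when it is done.

Besides the shell and the picture viewer there is one more tool, called after "Call:" as name(argument=value, ...) on one line, values as JSON. drive_tool: Moves the arm, as the interface text tells. Its arguments: {"type":"object","properties":{"deltas":{"type":"string"}},"required":["deltas"]}

```bash
mkdir -p pics; python3 - <<'E'
from rig import bot, imaging
import cv2
for n in("scene","top"):
    cv2.imwrite(f"pics/{n}0.png",imaging.capture(n)[:,:,::-1])
    m=imaging.camera_model(n);print(n,m["fx"],m["fy"],m["cx"],m["cy"]);print(m["T"])
s=bot.read_state();print(s["time_s"],s["position"],s["tcp_rot"],s["force"],s["opening"])
E
```

```text
scene 591.3494672203567 591.3494672203567 325.5633362853401 232.96255032388487
[[ 0.80938972  0.3627742  -0.4618259   0.94253151]
 [ 0.58700131 -0.52362141  0.61745451 -0.50749138]
 [-0.01782536 -0.77085375 -0.63676272  0.59209613]
 [ 0.          0.          0.          1.        ]]
top 596.5467754197816 596.5467754197816 325.15926811492324 237.8306550041489
[[-0.00675519 -0.99756492  0.06941614  0.49321898]
 [-0.99979611  0.00541669 -0.01945244  0.03162776]
 [ 0.01902907 -0.06953339 -0.99739812  0.87224113]
 [ 0.          0.          0.          1.        ]]
0.1 [ 0.22227195 -0.58341414  0.19629513] [[ 9.34566998e-01  3.55787004e-01 -3.66201181e-04]
 [ 3.55787050e-01 -9.34565207e-01  1.85719680e-03]
 [ 3.18527603e-04 -1.86596447e-03 -9.99998208e-01]] [-0.81298332  0.15519245  1.19637049] 1.0024833035803584
```

View pics/scene0.png

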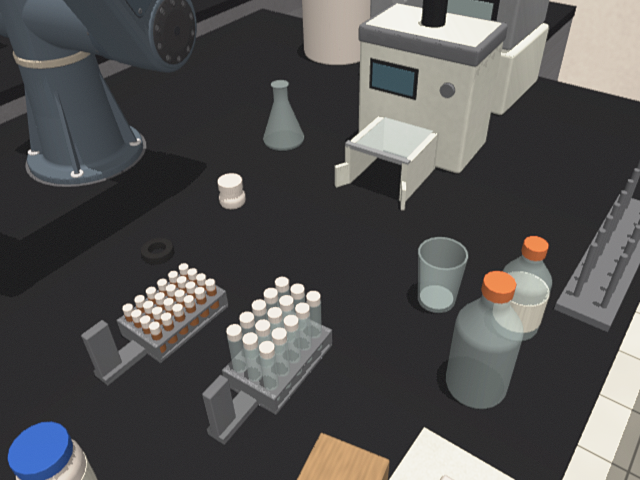

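View pics/top0.png

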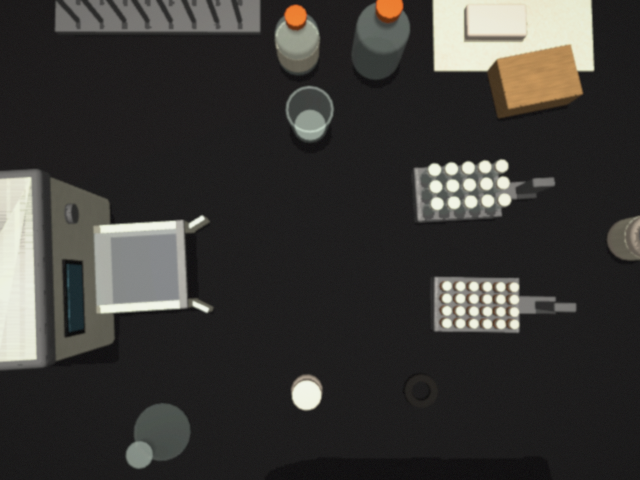

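The top view shows the vial rack at about (477,305) with its fin top at (565,307). The tube rack is at (460,190). The bay hood spans columns 95-188 and rows 221-313, with its mouth facing right. I'll measure each of these on its own height plane.

```bash
cat > h.py <<'E'
from rig import bot, imaging
import cv2, numpy as np
def ray(n,px,z):
    m=imaging.camera_model(n);T=np.array(m["T"]);px=np.atleast_2d(px).astype(float)
    d=np.c_[(px[:,0]-m["cx"])/m["fx"],(px[:,1]-m["cy"])/m["fy"],np.ones(len(px))]@T[:3,:3].T
    o=T[:3,3];return (o+d*((z-o[2])/d[:,2])[:,None])[:,:2]
def blobs(mask,lo,hi,roi):
    r=np.zeros_like(mask);x0,x1,y0,y1=roi;r[y0:y1,x0:x1]=mask[y0:y1,x0:x1]
    n,l,st,c=cv2.connectedComponentsWithStats(r)
    return [(c[i],st[i],np.argwhere(l==i)[:,::-1]) for i in range(1,n) if lo<=st[i,4]<=hi]
def caps(g,roi,z,thr=170,lo=20,hi=300):
    p=[b[0] for b in blobs((g>thr).astype(np.uint8),lo,hi,roi)]
    w=ray("top",p,z);return w
E
python3 - <<'E'
from h import *
im=cv2.imread("pics/top0.png");g=im.min(2)
w=caps(g,(430,525,270,340),.05)
r=cv2.minAreaRect((w*1000).astype(np.float32));print("vial caps",len(w),r, w.mean(0))
w=caps(g,(410,515,155,225),.095)
print("tube caps",len(w),cv2.minAreaRect((w*1000).astype(np.float32)))
print("fin",g[300:315,545:582:2])
print("col prof at 140",g[214:320,140]); print("row prof 228",g[228,90:200]); 
c=cv2.resize(im[200:340,80:230],None,fx=4,fy=4,interpolation=cv2.INTER_CUBIC)
d=cv2.resize(im[270:340,430:590],None,fx=3.75,fy=3.75)
o=np.zeros((560,800,3),np.uint8);cv2.imwrite("pics/hood.png",c)
E
```

```text
vial caps 24 ((456.7836608886719, -197.8242950439453), (93.41734313964844, 51.44113540649414), 88.58856964111328) [ 0.45680331 -0.19777928]
tube caps 15 ((617.1439819335938, -174.27947998046875), (45.29356002807617, 89.88676452636719), 3.00667667388916)
fin [[105 105 109 113 112  79  32  31  30  28  28  28  28  28  28  28  29  29
   29]
 [ 78  78  81  86  86  64  39  40  36  34  33  34  31  31  32  29  27  29
   30]
 [ 53  53  53  57  59  62  59  56  57  57  54  54  54  52  50  42  29  29
   29]
 [ 45  45  47  45  55  87  92  91  92  89  89  89  91  91  87  74  32  30
   30]
 [ 43  44  45  45  58 104 114 112 113 111 112 111 114 112 111  92  36  29
   30]
 [ 43  45  43  44  59 108 120 121 120 118 119 119 119 117 117  98  36  28
   30]
 [ 46  45  45  44  59 111 121 121 121 121 120 120 119 118 117  99  36  30
   28]
 [ 44  45  44  44  60 109 121 120 119 121 120 120 119 117 118  99  37  28
   29]
 [ 44  45  45  45  59 108 122 120 119 119 120 120 118 118 118  99  35  29
   29]
 [ 49  48  47  45  58 108 118 118 118 119 117 118 118 117 116  98  36  30
   30]
 [ 60  59  52  50  56  97 107 10
[... 581 characters left out ...]
134 134 134 135 134 134 134
 135 134 134 134 135 135 135 133 134 134 133 135 134 135 134 134 134 134
 134 135 134 134 134 135 133 134 134 135 133 133 133 134 135 150 184 219
 231 232 232 232 231 223 169  90  33  19  26  26  29  27  31  30]
row prof 228 [ 81  82  91 113 136 142 143 144 147 157 192 223 228 229 229 230 231 231
 232 233 233 233 232 232 231 230 231 232 232 233 232 232 231 231 230 229
 230 230 230 231 231 231 232 232 232 232 232 233 233 233 233 233 232 232
 232 231 231 231 230 230 231 231 229 230 230 230 229 228 229 228 228 228
 228 228 225 220 221 223 221 218 219 220 219 216 208 196 177 171 171 170
 170 169 161 133  90  81  83  86 100 127 141 125 100  89  88  86  83  76
  65  54]
```

View pics/hood.png

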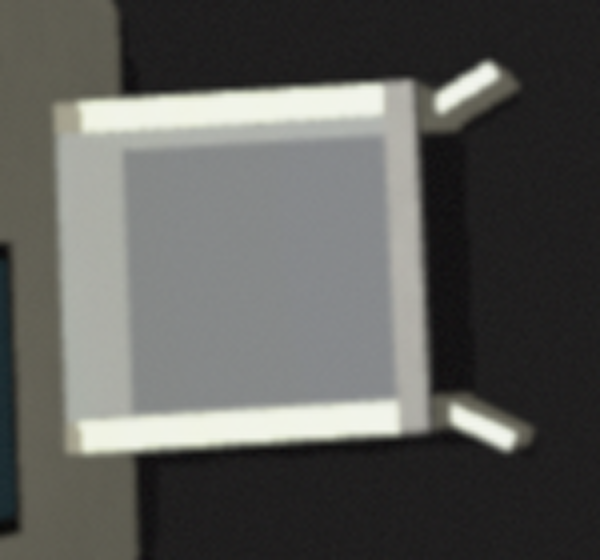

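The crop shows the hood's top outer corners at crop pixels (55,102), (413,80), (430,433) and (67,453). The lips are at the right.

```bash
python3 - <<'E'
from h import *
q=np.array([(55,102),(413,80),(430,433),(67,453)])/4+np.array([80,200])-.4
w=ray("top",q,.078)*1000;print(w.round(1))
BL,FL,FR,BR=w
d=(FL-BL)+(FR-BR);print("bay yaw from +y (ccw+)",np.degrees(np.arctan2(d[0],-d[1])),"width",np.linalg.norm(FL-FR),np.linalg.norm(BL-BR),"depth",np.linalg.norm(FL-BL),np.linalg.norm(FR-BR),"mouth mid",(FL+FR)/2)
y=-d/np.linalg.norm(d);print("y dir",y)
home=(FL+FR)/2+60*y;print("home",home,"fin home",home-105*y)
im=cv2.imread("pics/top0.png");g=im.min(2)
# lips tops bright z=.04
for b in blobs((g>195).astype(np.uint8),15,200,(186,216,210,320)): print("lip",ray("top",b[0],.04)*1000)
f=ray("top",(565,306.8),.08)[0]*1000
c=caps(g,(430,525,270,340),.05).mean(0)*1000
v=c-f;print("fin",f,"caps",c,np.linalg.norm(v),"rack yaw",np.degrees(np.arctan2(-v[0],v[1])))
e=ray("top",[(554,306.5),(576,307.3)],.08)*1000;print(e)
# white jar
for b in blobs((g>150).astype(np.uint8),100,3000,(285,330,370,412)): print("jar",ray("top",b[0],.04)*1000,b[1])
print("tumbler",ray("top",[(310,128)],.0)*1000)
im=cv2.imread("pics/scene0.png");p=ray("scene",(102,330),.08);print("scene check fin",p*1000)
E
```

```text
[[567.1 323.7]
 [573.9 205.5]
 [457.  198.8]
 [451.3 317.5]]
bay yaw from +y (ccw+) 2.992839645575483 width 117.09473347703575 115.93308696200484 depth 118.36973624037054 118.79269287034953 mouth mid [515.40939553 202.15108686]
y dir [-0.05221116  0.99863607]
home [512.27672621 262.0692509 ] fin home [517.75889752 157.21246382]
lip [[575.3522846  195.43878764]]
lip [[457.29151315 188.94229735]]
fin [ 454.60479651 -302.48106   ] caps [ 456.80330523 -197.77927769] 104.72486171613889 rack yaw -1.2029094439551673
[[ 455.11408841 -287.74418417]
 [ 453.8304684  -317.21767546]]
jar [[335.52787727  42.88325662]] [292 380  29  30 676]
tumbler [[717.45992336  36.01677787]]
scene check fin [[ 463.07992012 -297.91140113]]
```

```bash
python3 - <<'E'
from h import *
for z in (0,.06,.09,.12,.15): print(z,"scene cap",ray("scene",(40,450),z)*1000,"scene cap near edge",ray("scene",(70,440),z)*1000,"top left edge",ray("top",[(608,240),(626,238),(620,218),(620,258)],z).round(3).tolist())
E
```

```text
0 scene cap [[ 474.91397827 -415.33007831]] scene cap near edge [[ 491.60832982 -388.63969743]] top left edge [[0.548, -0.404], [0.551, -0.431], [0.581, -0.423], [0.522, -0.421]]
0.06 scene cap [[ 522.29995173 -424.66923452]] scene cap near edge [[ 537.3025829  -400.68352061]] top left edge [[0.545, -0.374], [0.547, -0.399], [0.575, -0.392], [0.52, -0.389]]
0.09 scene cap [[ 545.99293846 -429.33881263]] scene cap near edge [[ 560.14970944 -406.7054322 ]] top left edge [[0.543, -0.359], [0.545, -0.383], [0.572, -0.376], [0.519, -0.374]]
0.12 scene cap [[ 569.68592518 -434.00839073]] scene cap near edge [[ 582.99683599 -412.72734379]] top left edge [[0.541, -0.344], [0.543, -0.367], [0.569, -0.36], [0.518, -0.358]]
0.15 scene cap [[ 593.37891191 -438.67796884]] scene cap near edge [[ 605.84396253 -418.74925538]] top left edge [[0.539, -0.329], [0.541, -0.351], [0.566, -0.345], [0.517, -0.343]]
```

Call:
drive_tool(deltas="87 0 0 40 0.15; 87 30 30 40 0.3; 87 60 60 40 0.45; 87 90 100 40 0.6; 87 120 140 40 0.75; 87 150 180 40 0.9; 87 180 220 40 1.05; 87 210 250 40 1.187; 87 232 281 40 1.187; 87 232 281 40 1.187")

```text
time_s: 1.1
position: [0.4562, -0.2986, 0.2368]
tcp_rot: [[0.014, 1.0, -0.0], [1.0, -0.014, 0.003], [0.003, -0.0, -1.0]]
force: [-0.9, -0.6, -0.0]
opening: 1.002
grasp_force: 0.0
```

Call:
drive_tool(deltas="87 -1.6 -4 -40 -0.008; 87 -1.6 -4 -80 -0.008; 87 -1.6 -4 -120 -0.008; 87 -1.6 -4 -150 -0.008; 87 -1.6 -4 -175 -0.008; 87 -1.6 -4 -191 -0.008; 87 -1.6 -4 -191 -0.008; 40 -1.6 -4 -191 -0.008; 0 -1.6 -4 -191 -0.008; 0 -1.6 -4 -191 -0.008; 0 -1.6 -4 -191 -0.008; 0 -1.6 -4 -191 -0.008")

```text
time_s: 2.3
position: [0.4531, -0.3073, 0.0468]
tcp_rot: [[0.028, 1.0, 0.001], [1.0, -0.028, -0.001], [-0.001, 0.001, -1.0]]
force: [-0.1, 0.4, -0.2]
opening: 0.63
grasp_force: 0.0
```

Call:
drive_tool(deltas="0 0 0 0 0; 0 0 0 0 0; 0 0 0 0 0; 0 0 0 0 0")

```text
time_s: 2.7
position: [0.4528, -0.307, 0.0461]
tcp_rot: [[0.028, 1.0, -0.0], [1.0, -0.028, 0.0], [0.0, -0.0, -1.0]]
force: [0.1, -0.3, 0.1]
opening: 0.261
grasp_force: 0.0
```

Call:
drive_tool(deltas="0 0 0 0 0; 0 0 0 0 0; 0 0 0 0 0; 0 0 0 0 0; 0 0 0 0 0")

```text
time_s: 3.2
position: [0.453, -0.3071, 0.0461]
tcp_rot: [[0.028, 1.0, 0.0], [1.0, -0.028, -0.0], [-0.0, 0.0, -1.0]]
force: [1.0, 0.2, -2.0]
opening: 0.137
grasp_force: 30.0
```

Call:
drive_tool(deltas="0 0 5 0 0; 0 0 15 0 0; 0 0 30 0 0; 0 0 45 0 0; 0 0 60 0 0; 0 0 75 0 0; 0 0 90 0 0; 0 0 105 0 0; 0 0 120 0 0; 0 0 135 0 0; 0 0 145 0 0; 0 0 150 0 0")

```text
time_s: 4.4
position: [0.4526, -0.1557, 0.0461]
tcp_rot: [[0.027, 1.0, -0.001], [1.0, -0.027, 0.0], [0.0, -0.001, -1.0]]
force: [0.4, -1.9, -0.4]
opening: 0.135
grasp_force: 30.0
```

Call:
drive_tool(deltas="0 2 5 0 0; 0 5 18 0 0.005; 0 10 33 0 0.013; 0 18 48 0 0.021; 0 26 63 0 0.029; 0 34 78 0 0.037; 0 42 93 0 0.046; 0 50 108 0 0.055; 0 58 123 0 0.064; 0 66 137 0 0.072; 0 71 147 0 0.078; 0 73 150 0 0.08")

```text
time_s: 5.6
position: [0.5258, -0.006, 0.0461]
tcp_rot: [[-0.054, 0.999, -0.001], [0.999, 0.054, -0.0], [-0.0, -0.001, -1.0]]
force: [-1.0, -2.4, 1.4]
opening: 0.135
grasp_force: 30.0
```

```bash
python3 - <<'E'
from h import *
s=bot.read_state();print(s["time_s"],s["position"],s["force"],s["tcp_rot"][:,1])
im=imaging.capture("top")[:,:,::-1];cv2.imwrite("pics/top1.png",im)
E
```

```text
5.6 [ 0.52581989 -0.0059764   0.04609794] [-0.99793994 -2.36671334  1.38680654] [ 9.98550926e-01  5.38117322e-02 -5.88574454e-04]
```

View pics/top1.png

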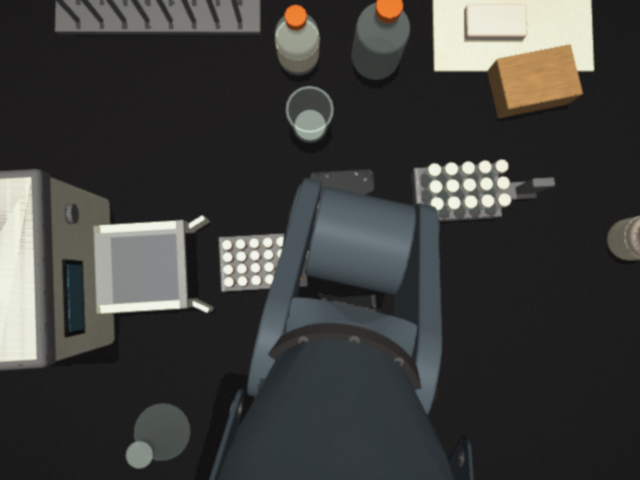

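The rack is staged in front of the bay, with its front edge at column 219 and cap rows between 244 and 282. It is roughly in line with the mouth.

```bash
cat >> h.py <<'E'
M=np.array([515.4,202.15]);Y=np.array([-.0522,.9986]);X=np.array([.9986,.0522])
E
python3 - <<'E'
from h import *
g=cv2.imread("pics/top1.png").min(2)
w=caps(g,(217,277,235,292),.05,lo=30)*1000
b=np.c_[(w-M)@X,(w-M)@Y]
b=b[np.argsort(-b[:,1])];print(b.round(1))
for k in range(0,len(b)-3,4): print(b[k:k+4].mean(0))
l=np.array([(575.35,195.44),(457.29,188.94)]);print("lips",(l-M)@X)
E
```

```text
[[ -27.   -51.2]
 [   7.2  -51.3]
 [  -9.8  -51.3]
 [  24.1  -51.3]
 [  -9.7  -70.3]
 [  24.2  -70.3]
 [   7.2  -70.3]
 [ -26.9  -70.5]
 [   7.3  -89. ]
 [  24.3  -89. ]
 [  -9.5  -89. ]
 [ -26.8  -89. ]
 [ -26.5 -107.2]
 [  -9.6 -107.7]
 [   7.4 -107.7]
 [  24.3 -107.8]]
[ -1.37448357 -51.25447664]
[ -1.29449257 -70.36362785]
[ -1.20528353 -88.99157389]
[  -1.09964025 -107.60805139]
lips [ 59.515808 -58.718208]
```

Call:
drive_tool(deltas="0 1 4 0 0; 0 0.7 14 0 0; 0 -0.2 28 0 0; 0 -1 42 0 0; 0 -1.7 56 0 0; 0 -2.5 70 0 0; 0 -3.2 84 0 0; 0 -4 98 0 0; 0 -4.7 112 0 0; 0 -5.4 126 0 0; 0 -6.1 139 0 0; 0 -6.5 147 0 0")

```text
time_s: 6.85
position: [0.5191, 0.1413, 0.0461]
tcp_rot: [[-0.053, 0.999, -0.0], [0.999, 0.053, 0.0], [0.0, -0.0, -1.0]]
force: [0.6, -1.4, -1.0]
opening: 0.137
grasp_force: 30.0
```

Call:
drive_tool(deltas="0 -0.1 2 0 0; 0 -0.2 4 0 0; 0 -0.3 6 0 0; 0 -0.4 8 0 0; 0 -0.4 8 0 0")

```text
time_s: 7.35
position: [0.5189, 0.1479, 0.0461]
tcp_rot: [[-0.051, 0.999, -0.0], [0.999, 0.051, 0.0], [0.0, -0.0, -1.0]]
force: [-0.2, -1.1, -0.6]
opening: 0.133
grasp_force: 30.0
```

```bash
python3 - <<'E'
from h import *
s=bot.read_state();print(s["time_s"],s["position"],s["force"])
im=imaging.capture("top")[:,:,::-1];cv2.imwrite("pics/top2.png",im)
cv2.imwrite("pics/c2.png",cv2.resize(im[200:340,80:230],None,fx=4,fy=4,interpolation=cv2.INTER_CUBIC))
E
```

```text
7.35 [0.51894796 0.14789196 0.04612573] [-0.16686805 -1.08167645 -0.58344009]
```

View pics/c2.png

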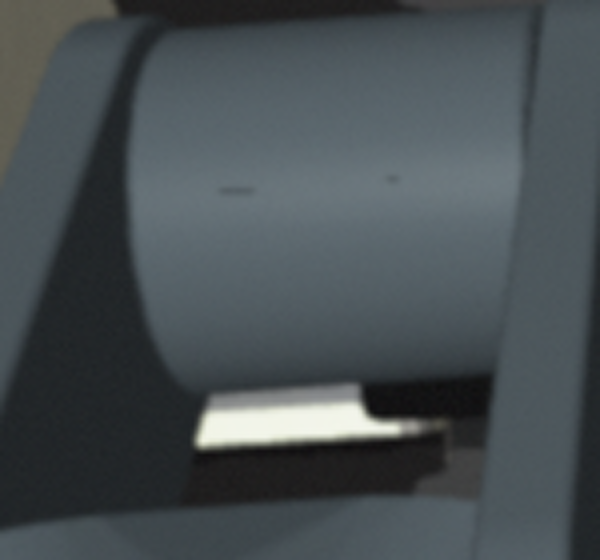

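The arm hides the hood in this view. I'll push on in small steps and watch the y force for contact with the back.

Call:
drive_tool(deltas="0 -0.1 1 0 0; 0 -0.1 2 0 0; 0 -0.1 2 0 0")

```text
time_s: 7.7
position: [0.5188, 0.15, 0.0461]
tcp_rot: [[-0.052, 0.999, 0.0], [0.999, 0.052, 0.0], [0.0, 0.0, -1.0]]
force: [-0.9, -2.5, -0.9]
opening: 0.134
grasp_force: 30.0
```

Call:
drive_tool(deltas="0 -0.1 1 0 0; 0 -0.1 2 0 0; 0 -0.1 2 0 0")

```text
time_s: 8.0
position: [0.5187, 0.1521, 0.0462]
tcp_rot: [[-0.052, 0.999, 0.0], [0.999, 0.052, 0.0], [0.0, 0.0, -1.0]]
force: [-0.2, -1.6, -1.1]
opening: 0.133
grasp_force: 30.0
```

Call:
drive_tool(deltas="0 0 1 0 0; 0 0 1 0 0; 0 0 1 0 0")

```text
time_s: 8.3
position: [0.519, 0.1527, 0.0462]
tcp_rot: [[-0.052, 0.999, 0.001], [0.999, 0.052, -0.0], [-0.0, 0.0, -1.0]]
force: [0.5, -2.7, 0.2]
opening: 0.134
grasp_force: 30.0
```

Call:
drive_tool(deltas="0 0 1 0 0; 0 0 1 0 0; 0 0 1 0 0")

```text
time_s: 8.6
position: [0.5196, 0.153, 0.0464]
tcp_rot: [[-0.053, 0.999, 0.001], [0.999, 0.053, -0.001], [-0.002, 0.001, -1.0]]
force: [1.1, -6.0, 0.7]
opening: 0.129
grasp_force: 30.0
```

Call:
drive_tool(deltas="0 -0.1 1 0 0; 0 -0.1 1 0 0; 0 -0.1 1 0 0")

```text
time_s: 8.9
position: [0.5198, 0.1531, 0.0466]
tcp_rot: [[-0.054, 0.999, 0.002], [0.999, 0.054, -0.003], [-0.003, 0.002, -1.0]]
force: [2.1, -9.0, 1.9]
opening: 0.131
grasp_force: 30.0
```

The y force has risen to 9 N and the position has stalled at about 159 mm of travel, against 158 mm predicted, so the rack is home. Next I relax the push, open the fingers and rise.

Call:
drive_tool(deltas="0 0 -1 0 0; 0 0 -1.5 0 0; 30 0 -1.5 0 0; 60 0 -1.5 0 0; 60 0 -1.5 0 0; 60 0 -1.5 0 0; 60 0 -1.5 0 0; 60 0 -1.5 0 0; 60 0 -1.5 0 0; 60 0 -1.5 0 0")

```text
time_s: 9.9
position: [0.5186, 0.1535, 0.0461]
tcp_rot: [[-0.052, 0.999, -0.0], [0.999, 0.052, 0.0], [0.0, -0.0, -1.0]]
force: [0.4, -0.4, -0.1]
opening: 0.673
grasp_force: 0.0
```

Call:
drive_tool(deltas="60 0 0 10 0; 60 0 0 30 0; 60 0 0 60 0; 60 0 0 90 0; 60 0 -40 120 0; 60 0 -80 150 0; 60 0 -120 150 0; 60 0 -160 150 0; 60 0 -200 150 0; 60 0 -240 150 0; 60 0 -280 150 0; 60 0 -280 150 0")

```text
time_s: 11.1
position: [0.5195, -0.1317, 0.1971]
tcp_rot: [[-0.047, 0.999, 0.003], [0.999, 0.047, -0.003], [-0.003, 0.003, -1.0]]
force: [-0.3, 0.3, -0.1]
opening: 0.687
grasp_force: 0.0
```

```bash
python3 - <<'E'
from h import *
s=bot.read_state();print(s["time_s"],s["position"],s["force"])
im=imaging.capture("top")[:,:,::-1];cv2.imwrite("pics/top3.png",im)
a=cv2.resize(im[200:340,80:280],None,fx=2,fy=2,interpolation=cv2.INTER_CUBIC)
i2=imaging.capture("scene")[:,:,::-1];cv2.imwrite("pics/scene3.png",i2)
b=cv2.resize(i2[100:240,280:480],None,fx=2,fy=2,interpolation=cv2.INTER_CUBIC)
cv2.imwrite("pics/c3.png",np.hstack([a,b]))
E
```

```text
11.1 [ 0.51953893 -0.13168063  0.19713066] [-0.3425925   0.29582082 -0.10363234]
```

View pics/c3.png

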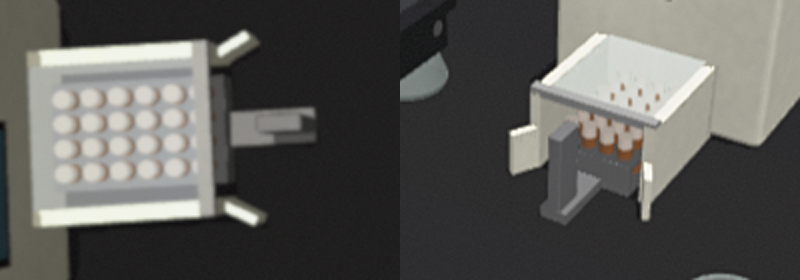

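The vials sit inside the hood with the handle outside. I'll check the seating depth numerically.

```bash
python3 - <<'E'
from h import *
g=cv2.imread("pics/top3.png").min(2)
def B(p,z): w=ray("top",p,z)*1000; return np.c_[(w-M)@X,(w-M)@Y].round(1)
# cap centres read from crop (x2, origin 80,200): back row & next
p=np.array([(64,99),(65,124),(66,148),(67,173),(92,98),(95,172)])/2+np.array([80,200])
print("caps (expect y 106.7 / 88)",B(p,.05))
print(g[260:268,190:244:1][::3])
# fin top: find rectangle
for t in (110,125,140,150,160):
  for b in blobs((g>t).astype(np.uint8),60,500,(196,245,250,280)):print(t,b[1],B(b[0],.08))
E
```

```text
caps (expect y 106.7 / 88) [[ 26.1 104.6]
 [  8.9 104.5]
 [ -7.5 104.4]
 [-24.6 104.3]
 [ 25.7  85.5]
 [-25.   85.3]]
[[ 78  75  63  53  63  98 128 135 135 135 135 135 136 136 137 136 135 126
  122 129 132 133 134 134 134 134 134 134 133 135 135 134 135 134 134 134
  135 136 130 113  83  55  44  45  44  45  45  43  36  31  29  30  30  30]
 [ 79  77  68  51  59  95 127 135 134 136 135 135 135 136 137 136 135 127
  121 129 132 132 131 133 133 133 132 132 132 131 132 131 131 131 132 134
  132 132 130 114  86  54  44  44  43  44  43  40  35  31  31  31  30  29]
 [ 78  77  68  51  58  95 126 135 134 136 137 136 136 136 136 136 137 134
  132 124 116 112 103  98  93  86  78  71  67  65  62  62  60  60  61  61
   63  61  62  62  61  62  61  60  61  65  63  54  38  27  31  32  32  32]]
110 [196 254  41  18 461] [[ -0.3 -35.4]]
125 [196 257  33  15 333] [[ -1.5 -31.6]]
```

```bash
python3 - <<'E'
from h import *
def B(p,z): w=ray("top",p,z)*1000; return np.c_[(w-M)@X,(w-M)@Y].round(1)
print("fin ends z80 (expect -30,-60):",B([(208,261.5),(229.9,261)],.08))
print("foot end z10 (expect -60):",B([(237.5,262)],.01))
a=cv2.imread("pics/top3.png")[240:285,180:245];cv2.imwrite("pics/c4.png",cv2.resize(a,None,fx=10,fy=10,interpolation=cv2.INTER_CUBIC))
g=cv2.imread("pics/top3.png").min(2)
w=[b[0] for b in blobs((g>205).astype(np.uint8),15,200,(100,175,236,292))];print(len(w),B(w,.05).tolist())
E
```

```text
fin ends z80 (expect -30,-60): [[  0.8 -30.8]
 [ -0.2 -59.7]]
foot end z10 (expect -60): [[  0.4 -60.9]]
4 [[26.5, 32.2], [9.2, 32.1], [-7.6, 32.5], [-24.8, 32.5]]
```

View pics/c4.png

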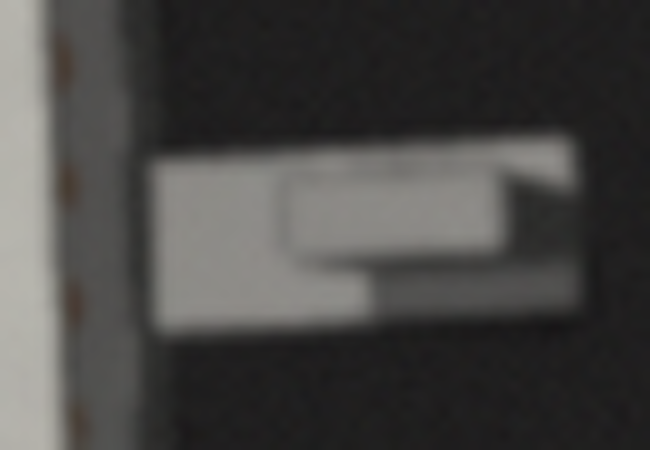

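The fin is centred at y of about -45 mm and the foot ends at about -61 mm. Together with the contact force, this shows the rack is home.

```bash
python3 -c "
from rig import bot
print(bot.hand_in())"
```

```text
the job is handed in; nothing more can be done
None
```

I slid the vial rack under the hood and home against the back of the bay, let go with its handle sticking out, didn't touch the tube rack, and handed the job in at about 11 s; the result wasn't reported.

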